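Load the steriliser tray and set the bottle cap to vent

ROBOT

A 6-joint arm with a two-finger parallel gripper is mounted at the origin on the work surface. World frame = base frame: x ahead of the robot, y to its left, z up, the work surface at z = 0. Lengths are in mm, angles in rad, forces in N, time in s.
With the tool pointing down it reaches from about 275 to 1000 mm from the base axis. Payload 8.4 kg.
Tool frame: the origin (TCP) lies at the very end of the fingers, on their centre line; the grasp point (between the pads) lies 19 mm behind it (r.pinch_z is the distance from the TCP to the grasp point, in mm); z points along the fingers, y is the direction in which the jaws open and shut (so a half turn about z gives the same grasp; the last joint's range is limited). The gripper opens to 85 mm and grips with 20 to 120 N. Pads are 22 mm wide; open, the fingers measure 114 mm over their backs; the gripper's body (76 mm by 85 mm) begins 54 mm behind the grasp point. The pads swing forward as they close: fully open they stand 13 mm farther back than shut.
Start: joints at [-1.221, 0.353, 1.633, -0, 1.155, -0.002], TCP at [215.366, -586.724, 231.281] pointing down, gripper open.
Joint ranges: [-2.63, 2.63], [-0.92, 2.1], [0.06, 2.66], [-1.3, 4.44], [0, 2.69], [-3.02, 3.02]. Speed limits (rad/s): [2.22, 2.22, 2.79, 3.14, 3.14, 3.14].

INTERFACE

Orientations are given as [roll, pitch, yaw] about the fixed x, y, z axes, in that order (R = Rz(yaw) Ry(pitch) Rx(roll)).
In Python, from rig import r, optics gives the robot as it stands.
- The arm moves only by the shell command python3 -m creep 'ROWS' [FORCE]. ROWS is JSON, a list of rows, each an object with "dp": the shift along the tool's x, y, z in mm, a list of three; "angular": the turn, a rotation vector about the tool's x, y, z in rad, a list of three; "fingers": the finger opening in mm, from 0 to 85.4. In form: [{"dp": [dx, dy, dz], "angular": [wx, wy, wz], "fingers": fingers}, ...]. A call has 1 to 5 rows; each row is the pose to reach, as a shift and turn from the pose commanded when the call began, along the tool's axes at that moment; what a row does not reach only later rows make up. A row lasts 1/12 s, in which the tool goes at most 41.7 mm and 7.16 degrees, less where a joint would pass 70% of its speed; a pose out of reach is approached as far as the arm can. A call with a gripper value outside its range is refused whole. The fingers move at their own pace and stop on an object; FORCE is the grip in N (left out, the last holds). Time passes only in rows, so rows that repeat a pose let the fingers close. It gives the time, the measured TCP pose, the force and the opening at its end, in the units of the state.
- r.sense(): the state, without advancing time (a new reading comes with each control period).
- optics.grab_frame(name): name is "side" or "top" or "wrist"; returns the picture (384x512x3 uint8, blue, green, red); there is no depth.
- optics.camera_params(name): a dict with "fx", "fy", "cx", "cy" (pixels), "eye" and "rotation" of the camera in the world; the wrist camera has in their place "T_tool_cam" (4x4, takes a point from camera to tool coordinates, whose origin is the TCP and whose axes are the flange's). Camera axes: x right, y up, looking along -z (the intrinsics and any distortion apply to the point x, -y, -z); pixel columns grow to the right and rows downward; lengths in mm; the calibration is good to about 2 mm. A picture is of the moment at which its call begins: read the wrist's pose just before it. camera_params takes no time and is no camera call.
- r.sign_off(): hands the job in, once; it reports no verdict.
The state is a dict: "clock": time; "qpos": joint angles; "qvel": joint speeds; "joint_efforts": joint torques, N m; "eef_pos": TCP position; "tcp_rot": TCP orientation; "contact_force": force on the tool from outside, world axes, zero at the start; "wrist_torque": the same for the moment, N m; "opening": opening from 0.0 (shut) to 1.0 (fully open).
Only numpy, scipy, OpenCV 4.12 (cv2) and the standard library are available. Lean on these libraries where they do the work, as an engineer would, in place of code of your own. Each camera call takes 0.05 s, during which the arm holds its last target.

TASK

Get the steriliser tray ready: move the two tall metal-capped glass tubes from the bench rack into the two empty wells of the metal holder on the tray, one in each, closed round end down and fully home, without letting a tube fall over. Then screw the cap of the bottle on the tray clockwise right down until it bottoms out, back it off a quarter turn so that the bottle can vent, and finish while still gripping the cap at that setting (the cap is not let go). Leave the short vial in the rack, the glass beaker and the petri dish where they are.

Things in the scene. Friction and masses are not known exactly. Their poses are not given: they have to be found in the camera images.
- tube_a: glass culture tube standing upright in the rack, 16 mm diameter, 152 mm tall in all, about 35 g, with an aluminium slip cap fixed on its top 32 mm (18 mm diameter). Origin at the centre of its underside (the rounded end), z up along the tube. In the rack and in a well 48 to 63 mm of its foot is hidden.
- tube_b: the second tube, identical to tube_a; either tube may go into either well
- vial: short glass vial with a black rubber stopper, 17 mm diameter, 87 mm tall, standing in the rack; stays there. Origin at the centre of its underside, z up.
- rack: green plastic bench rack, fixed to the bench, 100 x 180 x 60 mm (x, y, z of its own frame), six round holes of 21 mm in 2 rows (50 mm apart along x) by 3 (60 mm apart along y), 48 mm deep; three are in use. Origin at the centre of its underside, on the bench.
- holder: aluminium block, fixed in the tray, 106 x 46 x 75 mm (x, y, z of its own frame), with two round wells of 22 mm diameter, 63 mm deep, at 30 mm either side of its middle along its x. Origin at the centre of its underside, 3 mm above the bench. Its top is 78 mm above the bench.
- well_a (a point): centre of the floor of the holder's well on its -x side; the well's mouth is 63 mm straight above, its floor 15 mm above the bench
- well_b (a point): the same for the well on the holder's +x side
- bottle: glass laboratory bottle held fast in the tray by a steel ring round its foot: it neither turns nor slides. 70 mm diameter, shoulder from 88 to 108 mm, neck 38 mm diameter above it. Origin at the centre of its underside, 3 mm above the bench. A blank paper patch faces its -x.
- cap: ribbed grey screw cap already started on the bottle's thread, 50 mm diameter, 28 mm tall. Right-handed: clockwise from above screws it down, 5 mm per turn. Origin at the centre of its underside, 118 mm above the bottle's underside (121 mm above the bench) when bottomed out. A raised ridge on its top runs from centre to rim along its own x; bottomed out, it points along the bottle's +x.
- cap_turn (a joint): turn of the cap in rad: 0 bottomed out (hard stop), grows as it is unscrewed (counterclockwise from above), a quarter turn off is 1.57; starts between 2.0 and 2.8, stops at 4.2. Friction about 0.1 N m; stays where it is left.
- beaker: small glass beaker, about 60 mm diameter, 70 mm tall, empty, on the bench; stays. Origin at the centre of its underside.
- dish: closed translucent petri dish, 93 mm diameter, 16 mm tall, on the bench; stays. Origin at the centre of its underside.
- tray: steel tray fixed on the bench, 190 x 310 mm, walls 22 mm tall and 3 mm thick, floor 3 mm thick; carries the bottle and the holder, one on each half (which is where varies). Origin at the centre of its underside, on the bench.

How it is judged (in metres and radians):
On the way, in this order (a step that is already met when the one before it is completed fails the run):
1. both capped tubes stand fully home in the holder's wells, one in each, let go ((((distance between tube_a and well_a below 0.01 m and angle between tube_a's own z axis and vertical below 0.2 rad) and (distance between tube_b and well_b below 0.01 m and angle between tube_b's own z axis and vertical below 0.2 rad)) or ((distance between tube_a and well_b below 0.01 m and angle between tube_a's own z axis and vertical below 0.2 rad) and (distance between tube_b and well_a below 0.01 m and angle between tube_b's own z axis and vertical below 0.2 rad))) and contact force between the fingers and tube_a below 0.1 N and contact force between the fingers and tube_b below 0.1 N), for 0.3 s.
2. the cap is screwed down by the fingers until it bottoms out (value of joint cap_turn below 0.08 rad and contact force between the fingers and cap above 1 N), for 0.2 s.
At the end, for the whole second after the job is handed in: each well has one capped tube, its foot within 10 mm of the well floor's centre, leaning under 0.2 rad, let go; after bottoming out (below 0.08 rad) the cap stands 1.57 +/- 0.3 rad off its bottom and the fingers still grip it with over 2 N (all of step 1 and value of joint cap_turn between 1.27 and 1.87 rad and contact force between the fingers and cap above 2 N); the arm keeps its last pose, push and grip.
It fails at once if a capped tube falls over (leans more than 0.8 rad) (angle between any of tube_a, tube_b's own z axis and vertical above 0.8 rad).
It fails at once if the vial, beaker or petri dish is moved by more than 30 mm (distance of any of vial, beaker, dish from where it was at the start of the episode above 0.03 m).
It also fails if it takes over 72 s, if anything falls off the work surface, if the arm or the gripper's body presses on something with over 40 N, if the wrist force passes 120 N, or if a joint passes its speed limit or range.

## Working session

There is one attempt and no reset: what is moved stays moved. The work goes in short steps, Python scripts to look and compute and a shell command to move; the robot and the scene stay as the last step left them, time stands still between calls to the robot, and variables do not carry over. Pictures are saved under pics/ and viewed, and the job is handed in when it is done.

```bash
ls; mkdir -p pics; python3 - <<'E'
from rig import r, optics
import cv2
print(r.sense()); print(r.pinch_z)
for n in ["side","top","wrist"]:
    print(n, optics.camera_params(n))
    cv2.imwrite(f"pics/{n}0.png", optics.grab_frame(n))
E
```

```text
pics
{'clock': 0.0, 'qpos': array([-1.22140734e+00,  3.53651329e-01,  1.63412911e+00, -6.49850678e-06,
        1.15520926e+00, -2.39524519e-03]), 'qvel': array([-2.15556606e-04, -1.76382257e-04,  9.62004437e-05, -8.68234157e-04,
        1.82397825e-03, -4.33913283e-04]), 'joint_efforts': array([ 9.15838500e-04, -6.05254483e+01, -3.42065191e+01,  8.55662438e-05,
        9.43064078e-03, -3.13211115e-05]), 'eef_pos': array([ 215.1960617 , -586.27652439,  230.56184781]), 'tcp_rot': array([-3.14019559e+00,  2.59538420e-06,  3.51786865e-01]), 'contact_force': array([0.55128607, 0.1276497 , 0.37958207]), 'wrist_torque': array([0.02544145, 0.0445247 , 0.00112414]), 'opening': 1.001675993760862}
18.700000000000003
side {'fx': 348.9038897429177, 'fy': 348.9038897429177, 'cx': 252.82056743662676, 'cy': 192.04705702580375, 'eye': array([492.71012003, 621.68336544, 618.8288466 ]), 'rotation': array([ 0.90276771, -0.00294173, -2.93569628])}
top {'fx': 428.8832761738582, 'fy': 428.8832761738582, 'cx': 261.83738362843917, 'cy': 189.58853351919777, 'eye': array([463.85486164, -30.36446547, 942.50303696]), 'rotation': array([ 0.22460383,  0.00532995, -1.6223618 ])}
wrist {'fx': 267.34526344513654, 'fy': 267.34526344513654, 'cx': 257.1490414233775, 'cy': 193.21026702771195, 'T_tool_cam': array([[ 2.11492172e-04,  9.57449685e-01,  2.88600166e-01,
         7.30554055e+01],
       [ 9.99999964e-01, -1.55078738e-04, -2.18336937e-04,
         4.22614949e-01],
       [-1.64290882e-04,  2.88600202e-01, -9.57449684e-01,
        -1.43534897e+02],
       [ 0.00000000e+00,  0.00000000e+00,  0.00000000e+00,
         1.00000000e+00]])}
```

View pics/side0.png

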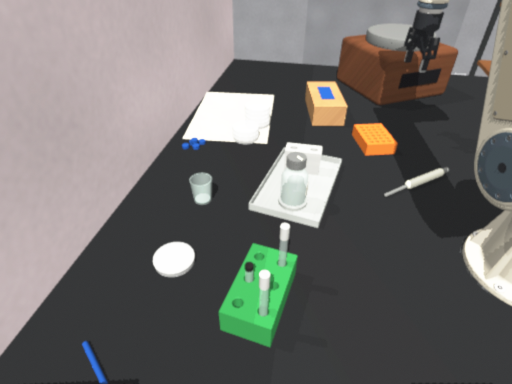

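View pics/top0.png

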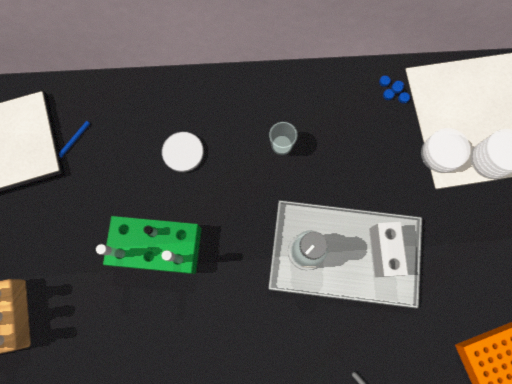

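View pics/wrist0.png

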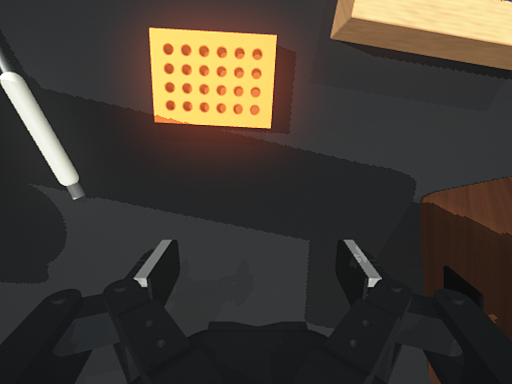

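```bash
cat > h.py <<'E'
from rig import r, optics
import numpy as np, cv2
from scipy.spatial.transform import Rotation as Ro
def cam(n, st=None):
    c=optics.camera_params(n)
    K=np.array([[c['fx'],0,c['cx']],[0,c['fy'],c['cy']],[0,0,1]])
    if 'eye' in c: return K,Ro.from_euler('xyz',c['rotation']).as_matrix(),np.array(c['eye'])
    st=st or r.sense()
    T=np.array(c['T_tool_cam']);R=Ro.from_euler('xyz',st['tcp_rot']).as_matrix()
    return K,R@T[:3,:3],R@T[:3,3]+st['eef_pos']
def proj(C,P):
    K,R,e=C;p=(np.atleast_2d(P)-e)@R;p=p*[1,-1,-1];q=p@K.T;return q[:,:2]/q[:,2:]
def ray(C,uv):
    K,R,e=C;d=np.linalg.inv(K)@[uv[0],uv[1],1];d=R@(d*[1,-1,-1]);return e,d/np.linalg.norm(d)
def onz(C,uv,z):
    e,d=ray(C,uv);return e+d*(z-e[2])/d[2]
def tri(rays):
    A=np.zeros((3,3));b=np.zeros(3)
    for e,d in rays:
        M=np.eye(3)-np.outer(d,d);A+=M;b+=M@e
    X=np.linalg.solve(A,b);return X,[np.linalg.norm((np.eye(3)-np.outer(d,d))@(X-e)) for e,d in rays]
def crop(src,dst,x0,y0,x1,y1,s):
    im=cv2.imread(src)[y0:y1,x0:x1];cv2.imwrite(dst,cv2.resize(im,None,fx=s,fy=s,interpolation=cv2.INTER_CUBIC))
E
python3 - <<'E'
from h import *
np.set_printoptions(precision=1,suppress=True)
T=cam('top');S=cam('side')
for n,t,s in [("capA",(101,249),(265,273)),("capB",(167,255),(285,228)),("vial",(149,230),(249,266)),("cap",(313,245),(297,160))]:
    print(n,tri([ray(T,t),ray(S,s)]))
crop('pics/top0.png','pics/t1.png',85,205,215,285,6)
crop('pics/top0.png','pics/t2.png',260,195,430,315,4)
crop('pics/side0.png','pics/s1.png',215,210,315,345,4)
crop('pics/side0.png','pics/s2.png',245,135,350,225,6)
E
```

```text
capA (array([546.7, 260.9, 163.7]), [np.float64(0.2750392084373835), np.float64(0.27503920843756163)])
capB (array([529.9, 143. , 156.9]), [np.float64(0.7475263267004487), np.float64(0.747526326700334)])
vial (array([587.8, 193.3,  91.3]), [np.float64(0.27004768385489375), np.float64(0.2700476838546806)])
cap (array([ 535.1, -125.4,  138.4]), [np.float64(1.4349224285043958), np.float64(1.4349224285043258)])
```

View pics/t1.png

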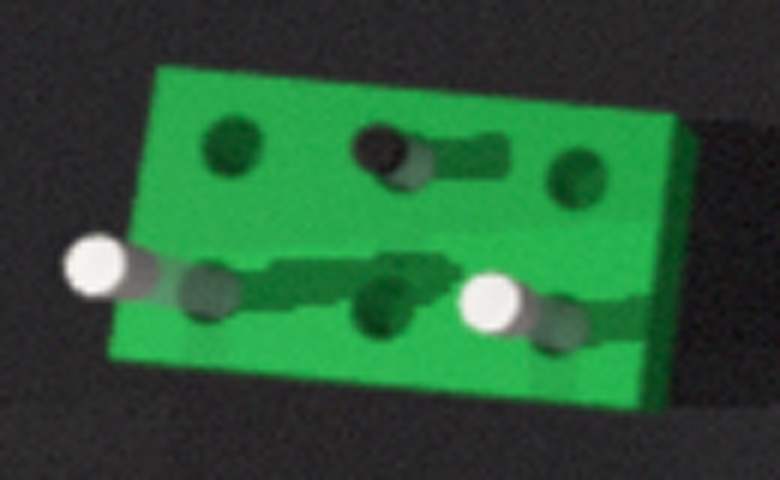

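View pics/t2.png

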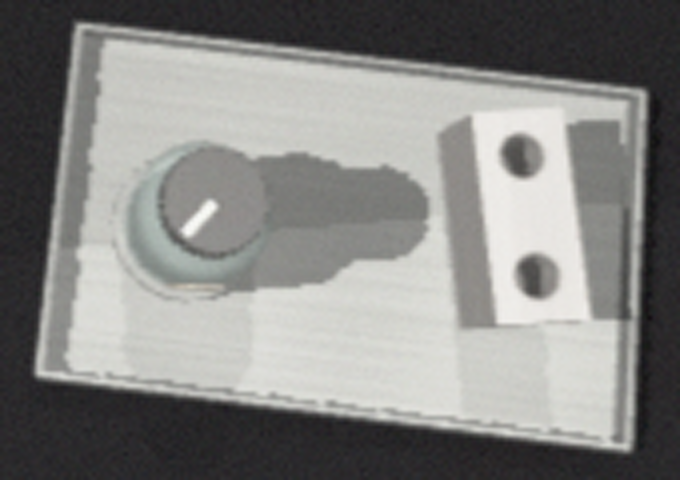

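View pics/s1.png

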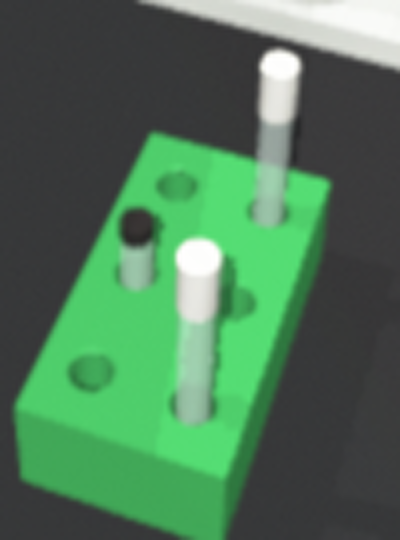

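View pics/s2.png

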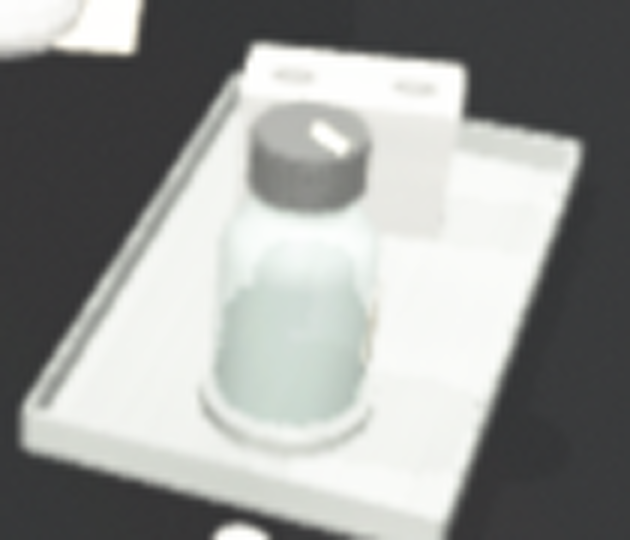

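```bash
python3 - <<'E'
from h import *
np.set_printoptions(precision=1,suppress=True)
T=cam('top');S=cam('side')
def u(x,y,x0,y0,s): return ((x+.5)/s-.5+x0,(y+.5)/s-.5+y0)
for n,t,s,z in [("capA",u(97,265,85,205,6),u(199,255,215,210,4),164),("capB",u(491,303,85,205,6),u(281,65,215,210,4),164),
 ("wellP",u(523,156,260,195,4),u(294,76,245,135,6),78),("wellN",u(538,275,260,195,4),u(414,88,245,135,6),78),
 ("bcap",u(215,200,260,195,4),u(312,130,245,135,6),151),
 ("tubeAhole",u(210,291,85,205,6),u(193,405,215,210,4),60),("tubeBhole",u(557,324,85,205,6),u(268,212,215,210,4),60)]:
    X,e=tri([ray(T,t),ray(S,s)]); print(n,X,e[0],onz(T,t,z),onz(S,s,z))
# ridge
a=onz(T,u(213,203,260,195,4),151);b=onz(T,u(184,234,260,195,4),151);print('ridge',b-a,np.arctan2(*(b-a)[[1,0]]))
im=cv2.imread('pics/top0.png')
# holder corners, rack corners
for p in [(472,114),(562,109),(592,319),(497,325)]: print(onz(T,u(*p,260,195,4),78))
for p in [(158,66),(677,113),(640,410),(108,358)]: print(onz(T,u(*p,85,205,6),60))
E
```

```text
capA [547.4 261.5 163.3] 0.08129924833172987 [547.4 261.2 164. ] [547.3 262.1 164. ]
capB [529.9 142.9 162.1] 0.1890667206466913 [529.9 142.5 164. ] [529.5 144.9 164. ]
wellP [ 556.7 -290.9   75.5] 0.18933749456656637 [ 556.7 -290.2   78. ] [ 556.3 -286.7   78. ]
wellN [ 497.2 -291.2   75.9] 0.2500422736816219 [ 497.3 -290.6   78. ] [ 496.9 -287.7   78. ]
bcap [ 535.9 -124.9  149.5] 0.3093468681859027 [ 536.  -124.7  151. ] [ 535.4 -122.5  151. ]
tubeAhole [547.7 262.1  57.8] 0.23361212395969969 [547.8 261.4  60. ] [547.3 263.5  60. ]
tubeBhole [530.4 143.6  58. ] 0.2805655422220866 [530.5 143.2  60. ] [529.9 145.3  60. ]
ridge [-13.4  14.3   0. ] 2.3221954260733524
[ 579.3 -266.9   78. ]
[ 579.4 -312.7   78. ]
[ 474.6 -314.6   78. ]
[ 474.2 -267.5   78. ]
[626.5 281.2  60. ]
[600.6 101.1  60. ]
[500.3 115.4  60. ]
[527.  295.4  60. ]
```

```bash
python3 -m creep '[{"dp":[10,-11,0],"angular":[0,0,0.07],"fingers":85},{"dp":[31,-33,0],"angular":[0,0,0.14],"fingers":85},{"dp":[55,-58,0],"angular":[0,0,0.21],"fingers":85},{"dp":[79,-84,0],"angular":[0,0,0.28],"fingers":85},{"dp":[103,-109,0],"angular":[0,0,0.352],"fingers":85}]'
```

```text
clock: 0.57
eef_pos: [274.5, -447.3, 230.9]
tcp_rot: [-3.141, 0.0, -0.004]
contact_force: [0.3, 0.6, 0.1]
opening: 0.997
```

```bash

python3 -m creep '[{"dp":[16,-37,0],"angular":[0,0,0],"fingers":70},{"dp":[32,-74,0],"angular":[0,0,0],"fingers":60},{"dp":[48,-111,0],"angular":[0,0,0],"fingers":60},{"dp":[64,-148,0],"angular":[0,0,0],"fingers":60},{"dp":[80,-185,0],"angular":[0,0,0],"fingers":60}]'
python3 -m creep '[{"dp":[16,-37,0],"angular":[0,0,0],"fingers":60},{"dp":[32,-74,0],"angular":[0,0,0],"fingers":60},{"dp":[48,-111,0],"angular":[0,0,0],"fingers":60},{"dp":[64,-148,0],"angular":[0,0,0],"fingers":60},{"dp":[80,-185,0],"angular":[0,0,0],"fingers":60}]'
python3 -m creep '[{"dp":[16,-37,0],"angular":[0,0,0],"fingers":60},{"dp":[32,-74,0],"angular":[0,0,0],"fingers":60},{"dp":[48,-111,0],"angular":[0,0,0],"fingers":60},{"dp":[48,-111,0],"angular":[0,0,0],"fingers":60},{"dp":[48,-111,0],"angular":[0,0,0],"fingers":60}]'
```

```text
clock: 0.98
eef_pos: [354.7, -262.1, 231.3]
tcp_rot: [3.142, -0.0, -0.001]
contact_force: [0.6, -0.2, -0.3]
opening: 0.704
clock: 1.4
eef_pos: [434.8, -76.9, 231.4]
tcp_rot: [3.141, -0.0, -0.0]
contact_force: [0.8, -0.0, 0.6]
opening: 0.703
clock: 1.82
eef_pos: [482.9, 33.9, 231.0]
tcp_rot: [3.142, 0.001, 0.004]
contact_force: [-0.5, -0.3, 0.5]
opening: 0.7
```

```bash

python3 -m creep '[{"dp":[16,-36,0],"angular":[0,0,0],"fingers":60},{"dp":[32,-72,0],"angular":[0,0,0],"fingers":60},{"dp":[47,-109.5,0],"angular":[0,0,0],"fingers":60},{"dp":[47,-109.5,0],"angular":[0,0,0],"fingers":60},{"dp":[47,-109.5,0],"angular":[0,0,0],"fingers":60}]'
python3 - <<'E'
from h import *
np.set_printoptions(precision=2,suppress=True)
s=r.sense();print(s['eef_pos'],s['tcp_rot'])
C=cam('wrist',s);im=optics.grab_frame('wrist');cv2.imwrite('pics/w1.png',im)
print(proj(C,[[530,143,164],[547.4,261.5,164],[530,143,60]]))
cv2.imwrite('pics/side1.png',optics.grab_frame('side'))
E
```

```text
clock: 2.23
eef_pos: [529.7, 141.7, 230.8]
tcp_rot: [3.141, 0.001, 0.001]
contact_force: [0.1, -0.9, -0.6]
opening: 0.701
[529.68 141.73 230.85] [3.14 0.   0.  ]
[[254.82 204.09]
 [109.05 183.66]
 [255.53 175.74]]
```

View pics/w1.png

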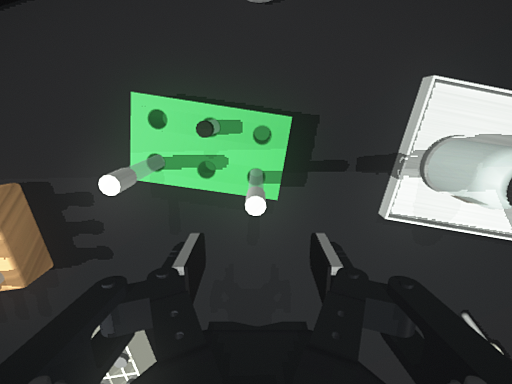

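View pics/side1.png

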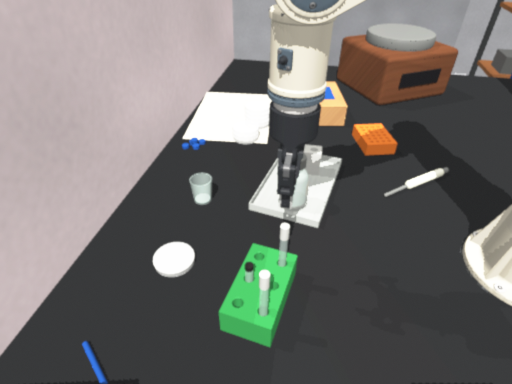

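```bash

python3 -m creep '[{"dp":[0.5,-0.8,25],"angular":[0,0,0],"fingers":60},{"dp":[0.5,-0.8,55],"angular":[0,0,0],"fingers":60},{"dp":[0.5,-0.8,85],"angular":[0,0,0],"fingers":50},{"dp":[0.5,-0.8,102],"angular":[0,0,0],"fingers":40},{"dp":[0.5,-0.8,102],"angular":[0,0,0],"fingers":40}]'
python3 - <<'E'
from h import *
s=r.sense();print(s['eef_pos'])
im=optics.grab_frame('side');cv2.imwrite('pics/x.png',im)
crop('pics/x.png','pics/s3.png',240,180,330,300,5)
E
```

```text
clock: 2.75
eef_pos: [527.0, 139.8, 125.9]
tcp_rot: [3.14, 0.006, -0.002]
contact_force: [-0.6, 0.1, 0.4]
opening: 0.469
[527.013801   139.77018146 125.89165679]
```

View pics/s3.png

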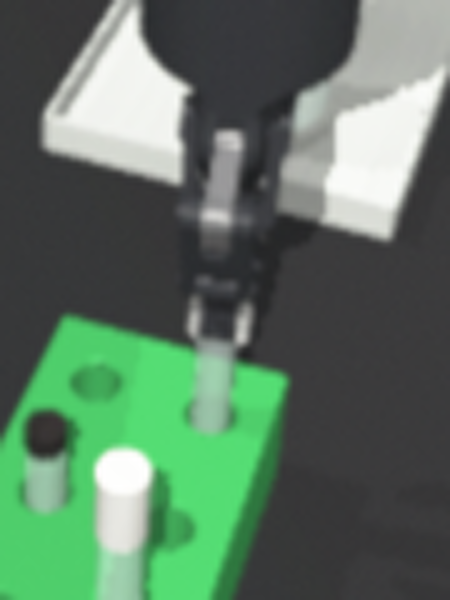

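```bash

python3 -m creep '[{"dp":[0,0,0],"angular":[0,0,0],"fingers":40},{"dp":[0,0,0],"angular":[0,0,0],"fingers":40},{"dp":[0,0,0],"angular":[0,0,0],"fingers":40}]'
```

```text
clock: 3.05
eef_pos: [531.1, 142.2, 130.9]
tcp_rot: [-3.141, -0.003, -0.001]
contact_force: [0.3, -0.4, 0.3]
opening: 0.471
```

```bash

python3 -m creep '[{"dp":[0,0,0],"angular":[0,0,0],"fingers":30},{"dp":[0,0,0],"angular":[0,0,0],"fingers":25},{"dp":[0,0,0],"angular":[0,0,0],"fingers":10},{"dp":[0,0,0],"angular":[0,0,0],"fingers":10},{"dp":[0,0,0],"angular":[0,0,0],"fingers":10}]' 40
python3 -m creep '[{"dp":[0,0,-10],"angular":[0,0,0],"fingers":10},{"dp":[0,0,-25],"angular":[0,0,0],"fingers":10},{"dp":[0,0,-50],"angular":[0,0,0],"fingers":10},{"dp":[0,0,-75],"angular":[0,0,0],"fingers":10},{"dp":[0,0,-90],"angular":[0,0,0],"fingers":10}]'
python3 -m creep '[{"dp":[0,0,-20],"angular":[0,0,0],"fingers":10},{"dp":[0,0,-45],"angular":[0,0,0],"fingers":10},{"dp":[0,0,-70],"angular":[0,0,0],"fingers":10},{"dp":[0,0,-80],"angular":[0,0,0],"fingers":10},{"dp":[0,0,-80],"angular":[0,0,0],"fingers":10}]'
python3 - <<'E'
from h import *
s=r.sense();print(s['eef_pos'])
im=optics.grab_frame('side');cv2.imwrite('pics/x.png',im)
crop('pics/x.png','pics/s4.png',215,100,345,260,4)
print(proj(cam('side'),[[*s['eef_pos'][:2],s['eef_pos'][2]-115],s['eef_pos']]))
E
```

```text
clock: 3.47
eef_pos: [530.7, 142.6, 130.0]
tcp_rot: [-3.141, -0.001, -0.0]
contact_force: [-0.6, 0.9, 5.9]
opening: 0.197
clock: 3.88
eef_pos: [530.8, 142.5, 222.1]
tcp_rot: [-3.141, -0.002, -0.0]
contact_force: [1.1, 0.6, 0.3]
opening: 0.201
clock: 4.3
eef_pos: [531.3, 142.7, 302.1]
tcp_rot: [-3.14, -0.004, -0.0]
contact_force: [0.7, 0.7, -0.8]
opening: 0.199
[531.27619086 142.68903556 302.0682861 ]
[[284.84197045 215.83704919]
 [289.04645352 163.6040378 ]]
```

View pics/s4.png

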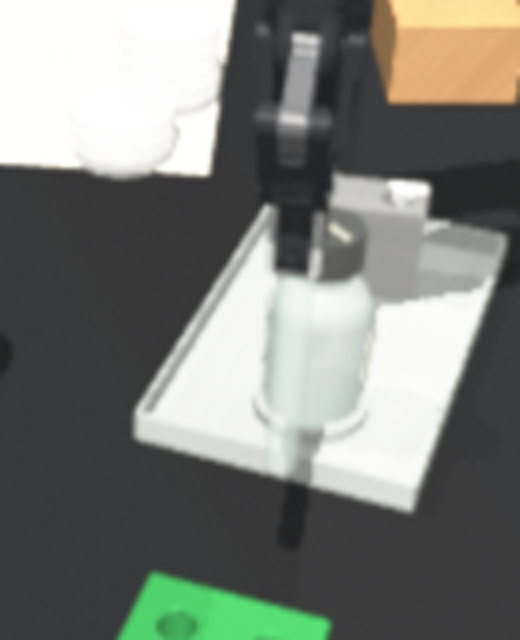

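```bash

python3 -m creep '[{"dp":[0.5,12,0],"angular":[0,0,0],"fingers":10},{"dp":[2.5,40,0],"angular":[0,0,0],"fingers":10},{"dp":[5,75,0],"angular":[0,0,0],"fingers":10},{"dp":[7.5,112,0],"angular":[0,0,0],"fingers":10},{"dp":[9.5,150,0],"angular":[0,0,0],"fingers":10}]'
python3 -m creep '[{"dp":[2.5,38,0],"angular":[0,0,0],"fingers":10},{"dp":[5,76,0],"angular":[0,0,0],"fingers":10},{"dp":[7.5,114,0],"angular":[0,0,0],"fingers":10},{"dp":[10,150,0],"angular":[0,0,0],"fingers":10},{"dp":[12,183,0],"angular":[0,0,0],"fingers":10}]'
python3 -m creep '[{"dp":[2,30,0],"angular":[0,0,0],"fingers":10},{"dp":[3,55,0],"angular":[0,0,0],"fingers":10},{"dp":[3.5,75,0],"angular":[0,0,0],"fingers":10},{"dp":[4,90,0],"angular":[0,0,0],"fingers":10},{"dp":[4,100,0],"angular":[0,0,0],"fingers":10}]'
python3 -m creep '[{"dp":[0,0,0],"angular":[0,0,0],"fingers":10},{"dp":[0,0,0],"angular":[0,0,0],"fingers":10},{"dp":[0,0,0],"angular":[0,0,0],"fingers":10},{"dp":[0,0,0],"angular":[0,0,0],"fingers":10},{"dp":[0,0,0],"angular":[0,0,0],"fingers":10}]'
```

```text
clock: 4.77
eef_pos: [538.3, -9.5, 297.2]
tcp_rot: [3.141, 0.003, 0.001]
contact_force: [0.3, 0.2, 0.3]
opening: 0.2
clock: 5.18
eef_pos: [550.0, -193.3, 297.1]
tcp_rot: [-3.141, 0.003, -0.001]
contact_force: [0.2, -0.1, -0.1]
opening: 0.2
clock: 5.6
eef_pos: [554.5, -292.3, 297.4]
tcp_rot: [-3.141, 0.003, -0.001]
contact_force: [-0.3, 0.1, -0.6]
opening: 0.196
clock: 6.02
eef_pos: [555.7, -289.7, 299.5]
tcp_rot: [-3.142, -0.0, 0.001]
contact_force: [-0.4, -0.4, -1.1]
opening: 0.198
```

```bash

python3 -m creep '[{"dp":[0.8,0.8,15],"angular":[0,0,0],"fingers":10},{"dp":[0.8,0.8,40],"angular":[0,0,0],"fingers":10},{"dp":[0.8,0.8,65],"angular":[0,0,0],"fingers":10},{"dp":[0.8,0.8,80],"angular":[0,0,0],"fingers":10},{"dp":[0.8,0.8,90],"angular":[0,0,0],"fingers":10}]'
python3 -m creep '[{"dp":[0,0,0],"angular":[0,0,0],"fingers":10},{"dp":[0,0,0],"angular":[0,0,0],"fingers":10},{"dp":[0,0,0],"angular":[0,0,0],"fingers":10},{"dp":[0,0,0],"angular":[0,0,0],"fingers":10},{"dp":[0,0,0],"angular":[0,0,0],"fingers":10}]'
python3 - <<'E'
from h import *
s=r.sense();print(s['eef_pos'])
P=s['eef_pos'].copy();P[2]-=115
cv2.imwrite('pics/w5.png',optics.grab_frame('wrist'));print(proj(cam('wrist',s),[P,[556.7,-290.5,78],[497.2,-290.5,78]]))
im=optics.grab_frame('side');cv2.imwrite('pics/x.png',im)
crop('pics/x.png','pics/s5.png',255,90,355,200,5)
print(proj(cam('side'),[P,[556.7,-290.5,78],[497.2,-290.5,78]]))
im=optics.grab_frame('top');cv2.imwrite('pics/y.png',im)
crop('pics/y.png','pics/t5.png',340,205,430,305,5)
print(proj(cam('top'),[P,[556.7,-290.5,78],[497.2,-290.5,78]]))
E
```

```text
clock: 6.43
eef_pos: [555.6, -290.3, 207.4]
tcp_rot: [-3.14, 0.002, 0.001]
contact_force: [-0.0, 0.3, -0.8]
opening: 0.198
clock: 6.85
eef_pos: [556.9, -291.7, 210.5]
tcp_rot: [3.141, -0.002, -0.0]
contact_force: [-0.5, 0.6, 0.2]
opening: 0.2
[ 556.91513519 -291.74172986  210.51127485]
[[256.43003471 188.93892425]
 [255.30188436 184.67906478]
 [255.40509399 235.50949338]]
[[294.0027283  141.26446934]
 [293.58317333 146.58629513]
 [313.54974742 148.75271233]]
[[393.69947175 232.37167741]
 [390.54285762 233.59919366]
 [394.08888482 263.44769029]]
```

View pics/w5.png

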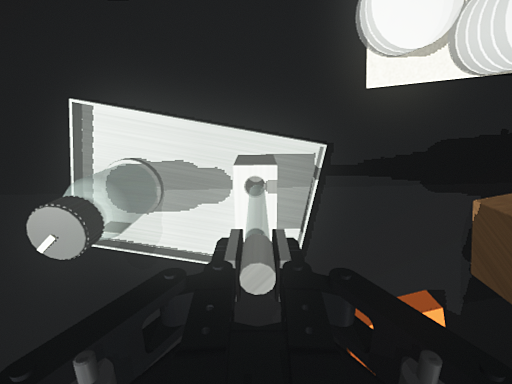

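View pics/s5.png

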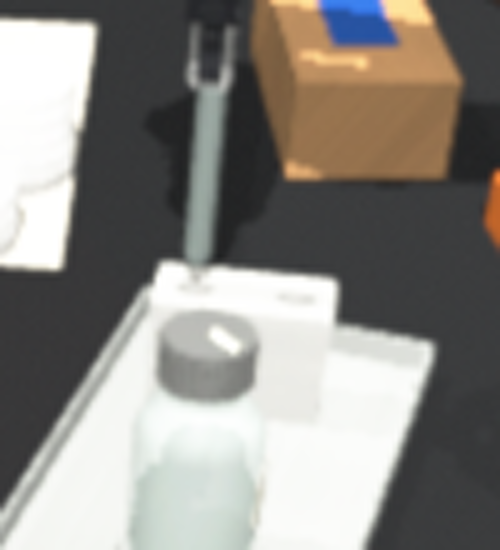

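View pics/t5.png

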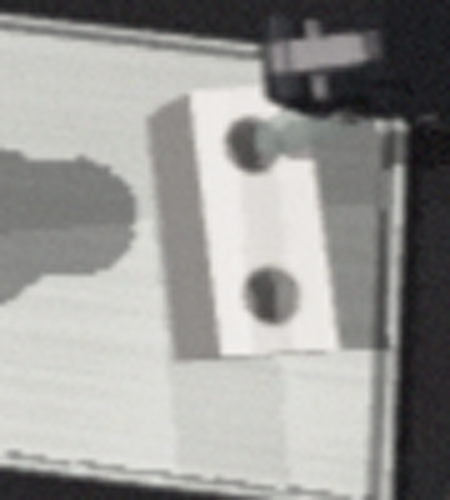

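```bash
python3 - <<'E'
from h import *
crop('pics/w5.png','pics/w5c.png',220,145,300,225,7)
E
```

```text
(no output)
```

View pics/w5c.png

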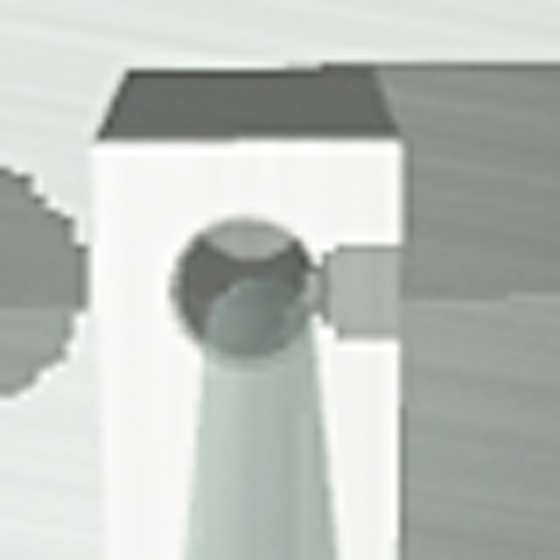

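```bash
python3 - <<'E'
from h import *
s=r.sense();print(s['eef_pos'],s['tcp_rot'])
P=np.array([556.915,-291.74,210.51])
s=dict(s);s['eef_pos']=P
s['tcp_rot']=np.array([3.141,-.002,0])
C=cam('wrist',s)
for z in (95,103,111): print(proj(C,[P[0],P[1],z]))
print(onz(C,(255,186.1),78),onz(C,(256.7,192.1),103.5))
E
```

```text
[ 556.53386656 -291.6012395   209.84385707] [ 3.14119477e+00 -7.81864578e-04 -2.36943259e-04]
[[256.46839323 188.83034486]]
[[256.44982186 191.04651566]]
[[256.43012934 193.39647735]]
[ 555.16289561 -290.12951625   78.        ] [ 555.98787378 -291.98523821  103.5       ]
```

```bash

python3 -m creep '[{"dp":[-0.5,-1.6,0],"angular":[0,0,0],"fingers":10},{"dp":[-0.5,-1.6,5],"angular":[0,0,0],"fingers":10},{"dp":[-0.5,-1.6,12],"angular":[0,0,0],"fingers":10},{"dp":[-0.5,-1.6,18],"angular":[0,0,0],"fingers":10},{"dp":[-0.5,-1.6,24],"angular":[0,0,0],"fingers":10}]'
python3 - <<'E'
from h import *
cv2.imwrite('pics/w6.png',optics.grab_frame('wrist'));crop('pics/w6.png','pics/w6c.png',220,145,300,225,7)
E
```

```text
clock: 7.42
eef_pos: [555.5, -289.7, 184.2]
tcp_rot: [-3.141, 0.001, -0.0]
contact_force: [-0.4, 1.1, -0.1]
opening: 0.201
```

View pics/w6c.png

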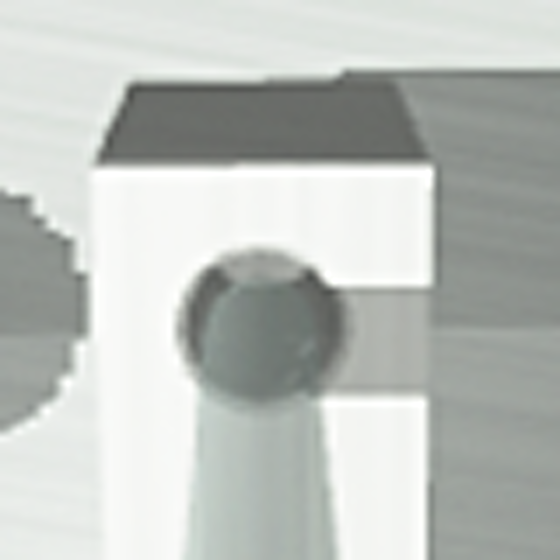

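```bash

python3 -m creep '[{"dp":[0,0,8],"angular":[0,0,0],"fingers":10},{"dp":[0,0,16],"angular":[0,0,0],"fingers":10},{"dp":[0,0,24],"angular":[0,0,0],"fingers":10},{"dp":[0,0,31],"angular":[0,0,0],"fingers":10},{"dp":[0,0,37],"angular":[0,0,0],"fingers":10}]'
python3 -m creep '[{"dp":[0,0,4],"angular":[0,0,0],"fingers":10},{"dp":[0,0,8],"angular":[0,0,0],"fingers":10},{"dp":[0,0,11],"angular":[0,0,0],"fingers":10},{"dp":[0,0,14],"angular":[0,0,0],"fingers":10},{"dp":[0,0,14],"angular":[0,0,0],"fingers":10}]'
```

```text
clock: 7.88
eef_pos: [555.5, -289.7, 147.1]
tcp_rot: [-3.141, 0.001, -0.0]
contact_force: [0.2, -0.4, 0.0]
opening: 0.198
clock: 8.3
eef_pos: [555.7, -289.7, 133.8]
tcp_rot: [-3.141, 0.0, -0.0]
contact_force: [0.2, 0.0, -1.0]
opening: 0.2
```

```bash

python3 -m creep '[{"dp":[0,0,1],"angular":[0,0,0],"fingers":10},{"dp":[0,0,2],"angular":[0,0,0],"fingers":10},{"dp":[0,0,3],"angular":[0,0,0],"fingers":10},{"dp":[0,0,3],"angular":[0,0,0],"fingers":10}]'
```

```text
clock: 8.63
eef_pos: [556.9, -290.3, 133.0]
tcp_rot: [3.141, -0.002, -0.0]
contact_force: [-1.9, 1.3, 10.2]
opening: 0.195
```

Contact with the well floor (10 N). Release and rise.

```bash

python3 -m creep '[{"dp":[0,0,-1],"angular":[0,0,0],"fingers":22},{"dp":[0,0,-1],"angular":[0,0,0],"fingers":30},{"dp":[0,0,-1],"angular":[0,0,0],"fingers":36},{"dp":[0,0,-1],"angular":[0,0,0],"fingers":40},{"dp":[0,0,-1],"angular":[0,0,0],"fingers":40}]'
python3 -m creep '[{"dp":[0,0,-15],"angular":[0,0,0],"fingers":40},{"dp":[0,0,-40],"angular":[0,0,0],"fingers":40},{"dp":[0,0,-70],"angular":[0,0,0],"fingers":40},{"dp":[0,0,-90],"angular":[0,0,0],"fingers":50},{"dp":[0,0,-100],"angular":[0,0,0],"fingers":60}]'
python3 - <<'E'
from h import *
cv2.imwrite('pics/w7.png',optics.grab_frame('wrist'))
E
```

```text
clock: 9.05
eef_pos: [555.7, -289.8, 132.1]
tcp_rot: [-3.141, 0.0, -0.0]
contact_force: [0.0, 0.7, -0.3]
opening: 0.468
clock: 9.47
eef_pos: [557.0, -290.5, 235.3]
tcp_rot: [3.14, -0.003, -0.0]
contact_force: [0.6, -0.8, -0.1]
opening: 0.697
```

View pics/w7.png

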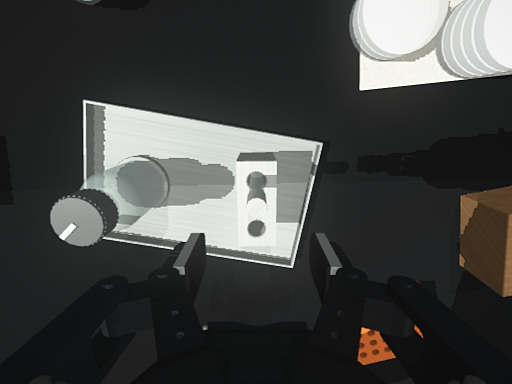

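```bash

python3 -m creep '[{"dp":[0,-20,0],"angular":[0,0,0],"fingers":60},{"dp":[-1,-55,0],"angular":[0,0,0],"fingers":60},{"dp":[-2,-95,0],"angular":[0,0,0],"fingers":60},{"dp":[-2,-135,0],"angular":[0,0,0],"fingers":60},{"dp":[-3,-175,0],"angular":[0,0,0],"fingers":60}]'
python3 -m creep '[{"dp":[0,-40,0],"angular":[0,0,0],"fingers":60},{"dp":[-1,-80,0],"angular":[0,0,0],"fingers":60},{"dp":[-2,-120,0],"angular":[0,0,0],"fingers":60},{"dp":[-2,-160,0],"angular":[0,0,0],"fingers":60},{"dp":[-3,-200,0],"angular":[0,0,0],"fingers":60}]'
python3 -m creep '[{"dp":[0,-40,0],"angular":[0,0,0],"fingers":60},{"dp":[-1,-80,0],"angular":[0,0,0],"fingers":60},{"dp":[-2,-120,0],"angular":[0,0,0],"fingers":60},{"dp":[-2.5,-155,0],"angular":[0,0,0],"fingers":60},{"dp":[-2.5,-176,0],"angular":[0,0,0],"fingers":60}]'
python3 -m creep '[{"dp":[0,0,0],"angular":[0,0,0],"fingers":60},{"dp":[0,0,0],"angular":[0,0,0],"fingers":60},{"dp":[0,0,0],"angular":[0,0,0],"fingers":60},{"dp":[0,0,0],"angular":[0,0,0],"fingers":60},{"dp":[0,0,0],"angular":[0,0,0],"fingers":60}]'
python3 - <<'E'
from h import *
np.set_printoptions(precision=2,suppress=True)
s=r.sense();print(s['eef_pos'],s['tcp_rot'])
C=cam('wrist',s);im=optics.grab_frame('wrist');cv2.imwrite('pics/w8.png',im)
print(proj(C,[[547.4,261.5,164]]))
g=im.min(axis=2)[150:240,200:310];n,l,st,c=cv2.connectedComponentsWithStats((g>200).astype('uint8'))
for i in range(1,n):
  if st[i,4]>30:
    p=c[i]+[200,150];print(p,st[i],onz(C,p,164))
E
```

```text
clock: 9.93
eef_pos: [551.9, -113.3, 230.7]
tcp_rot: [-3.141, 0.002, -0.001]
contact_force: [0.9, -0.2, -0.0]
opening: 0.7
clock: 10.35
eef_pos: [548.9, 86.9, 230.9]
tcp_rot: [3.141, 0.002, -0.0]
contact_force: [0.1, -0.4, 0.0]
opening: 0.702
clock: 10.77
eef_pos: [546.3, 264.4, 230.7]
tcp_rot: [-3.141, 0.002, 0.002]
contact_force: [0.7, -0.5, -0.1]
opening: 0.704
clock: 11.18
eef_pos: [547.5, 259.9, 232.0]
tcp_rot: [3.141, 0.0, -0.002]
contact_force: [0.1, -0.1, 1.1]
opening: 0.703
[547.45 259.91 232.01] [ 3.14  0.   -0.  ]
[[254.46 204.09]]
[253.73 203.41] [ 44  37  22  29 409] [548.  262.1 164. ]
```

View pics/w8.png

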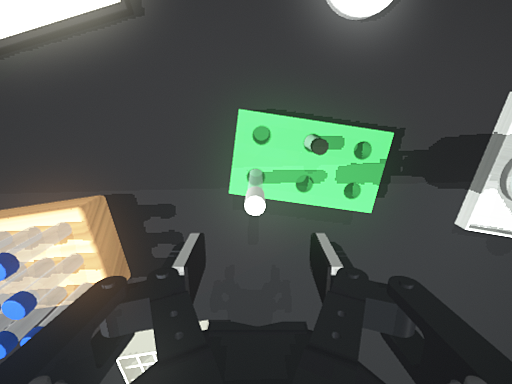

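```bash

python3 -m creep '[{"dp":[0,-0.8,20],"angular":[0,0,0],"fingers":60},{"dp":[0,-0.8,45],"angular":[0,0,0],"fingers":60},{"dp":[0,-0.8,70],"angular":[0,0,0],"fingers":50},{"dp":[0,-0.8,90],"angular":[0,0,0],"fingers":40},{"dp":[0,-0.8,102],"angular":[0,0,0],"fingers":40}]'
python3 -m creep '[{"dp":[0,0,0],"angular":[0,0,0],"fingers":40},{"dp":[0,0,0],"angular":[0,0,0],"fingers":40},{"dp":[0,0,0],"angular":[0,0,0],"fingers":40},{"dp":[0,0,0],"angular":[0,0,0],"fingers":36}]'
python3 -m creep '[{"dp":[0,0,0],"angular":[0,0,0],"fingers":30},{"dp":[0,0,0],"angular":[0,0,0],"fingers":25},{"dp":[0,0,0],"angular":[0,0,0],"fingers":10},{"dp":[0,0,0],"angular":[0,0,0],"fingers":10},{"dp":[0,0,0],"angular":[0,0,0],"fingers":10}]' 40

```

```text
clock: 11.65
eef_pos: [546.5, 260.7, 128.1]
tcp_rot: [3.141, 0.002, -0.001]
contact_force: [-0.5, -1.2, 0.2]
opening: 0.47
clock: 11.98
eef_pos: [548.4, 262.3, 131.8]
tcp_rot: [-3.141, -0.002, -0.0]
contact_force: [0.5, 0.1, 0.1]
opening: 0.422
clock: 12.4
eef_pos: [547.9, 262.1, 131.1]
tcp_rot: [-3.141, -0.001, -0.0]
contact_force: [0.0, -0.5, 5.9]
opening: 0.2
```

```bash

python3 -m creep '[{"dp":[0,0,-10],"angular":[0,0,0],"fingers":10},{"dp":[0,0,-25],"angular":[0,0,0],"fingers":10},{"dp":[0,0,-50],"angular":[0,0,0],"fingers":10},{"dp":[0,0,-75],"angular":[0,0,0],"fingers":10},{"dp":[0,0,-100],"angular":[0,0,0],"fingers":10}]'
python3 -m creep '[{"dp":[0,0,-25],"angular":[0,0,0],"fingers":10},{"dp":[0,0,-45],"angular":[0,0,0],"fingers":10},{"dp":[0,0,-60],"angular":[0,0,0],"fingers":10},{"dp":[0,0,-70],"angular":[0,0,0],"fingers":10},{"dp":[0,0,-70],"angular":[0,0,0],"fingers":10}]'
python3 -m creep '[{"dp":[-1,12,0],"angular":[0,0,0],"fingers":10},{"dp":[-4,40,0],"angular":[0,0,0],"fingers":10},{"dp":[-7,75,0],"angular":[0,0,0],"fingers":10},{"dp":[-10,112,0],"angular":[0,0,0],"fingers":10},{"dp":[-14,150,0],"angular":[0,0,0],"fingers":10}]'
python3 -m creep '[{"dp":[-4,38,0],"angular":[0,0,0],"fingers":10},{"dp":[-7,76,0],"angular":[0,0,0],"fingers":10},{"dp":[-11,114,0],"angular":[0,0,0],"fingers":10},{"dp":[-15,152,0],"angular":[0,0,0],"fingers":10},{"dp":[-18,190,0],"angular":[0,0,0],"fingers":10}]'
python3 -m creep '[{"dp":[-4,38,0],"angular":[0,0,0],"fingers":10},{"dp":[-8,76,0],"angular":[0,0,0],"fingers":10},{"dp":[-11,112,0],"angular":[0,0,0],"fingers":10},{"dp":[-14,142,0],"angular":[0,0,0],"fingers":10},{"dp":[-16,168,0],"angular":[0,0,0],"fingers":10}]'
python3 -m creep '[{"dp":[-1,20,0],"angular":[0,0,0],"fingers":10},{"dp":[-2,34,0],"angular":[0,0,0],"fingers":10},{"dp":[-2.5,44,0],"angular":[0,0,0],"fingers":10},{"dp":[-2.5,44,0],"angular":[0,0,0],"fingers":10},{"dp":[-2.5,44,0],"angular":[0,0,0],"fingers":10}]'
```

```text
clock: 12.82
eef_pos: [547.1, 261.8, 231.6]
tcp_rot: [3.141, 0.001, -0.0]
contact_force: [0.5, 0.3, -0.8]
opening: 0.201
clock: 13.23
eef_pos: [548.2, 262.4, 302.9]
tcp_rot: [-3.14, -0.003, -0.0]
contact_force: [-0.4, 0.6, -0.2]
opening: 0.193
clock: 13.65
eef_pos: [532.0, 109.9, 298.5]
tcp_rot: [3.141, 0.003, 0.001]
contact_force: [0.5, -0.9, -0.4]
opening: 0.199
clock: 14.07
eef_pos: [513.4, -80.2, 298.8]
tcp_rot: [-3.141, 0.003, -0.0]
contact_force: [-0.1, 0.4, 0.2]
opening: 0.2
clock: 14.48
eef_pos: [497.2, -248.4, 298.6]
tcp_rot: [-3.141, 0.003, -0.001]
contact_force: [1.0, 0.4, -0.4]
opening: 0.193
clock: 14.9
eef_pos: [496.5, -289.7, 299.7]
tcp_rot: [-3.141, 0.001, -0.001]
contact_force: [-0.2, 0.9, -0.8]
opening: 0.202
```

```bash

python3 -m creep '[{"dp":[0,0,12],"angular":[0,0,0],"fingers":10},{"dp":[0,0,36],"angular":[0,0,0],"fingers":10},{"dp":[0,0,62],"angular":[0,0,0],"fingers":10},{"dp":[0,0,80],"angular":[0,0,0],"fingers":10},{"dp":[0,0,92],"angular":[0,0,0],"fingers":10}]'
python3 -m creep '[{"dp":[0,0,0],"angular":[0,0,0],"fingers":10},{"dp":[0,0,0],"angular":[0,0,0],"fingers":10},{"dp":[0,0,0],"angular":[0,0,0],"fingers":10},{"dp":[0,0,0],"angular":[0,0,0],"fingers":10},{"dp":[0,0,0],"angular":[0,0,0],"fingers":10}]'
python3 - <<'E'
from h import *
s=r.sense();print(s['eef_pos'])
cv2.imwrite('pics/w9.png',optics.grab_frame('wrist'));print(proj(cam('wrist',s),[[497.2,-290.5,78]]))
im=optics.grab_frame('side');cv2.imwrite('pics/x.png',im)
crop('pics/x.png','pics/s9.png',255,90,355,200,5)
crop('pics/w9.png','pics/w9c.png',210,130,310,230,6)
E
```

```text
clock: 15.32
eef_pos: [495.8, -288.1, 205.5]
tcp_rot: [-3.14, 0.003, 0.001]
contact_force: [-0.6, 1.4, 0.2]
opening: 0.197
clock: 15.73
eef_pos: [497.5, -290.4, 209.5]
tcp_rot: [3.141, -0.002, -0.0]
contact_force: [0.6, -0.0, -0.1]
opening: 0.198
[ 497.45063493 -290.36792858  209.47764599]
[[256.57369639 184.9614141 ]]
```

View pics/w9c.png

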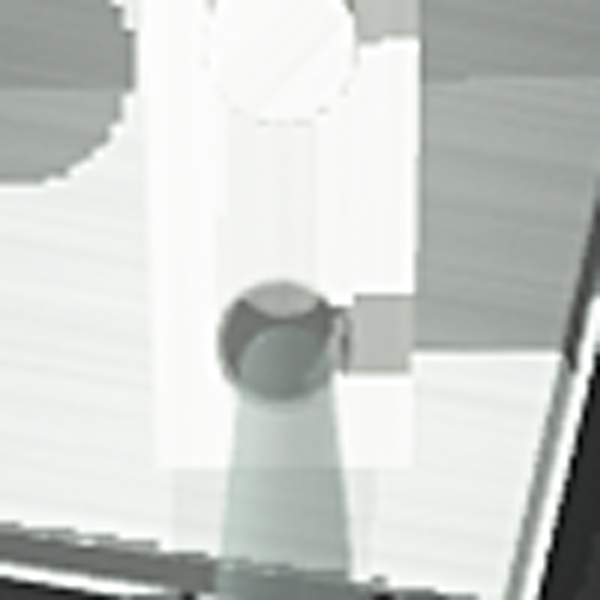

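View pics/s9.png

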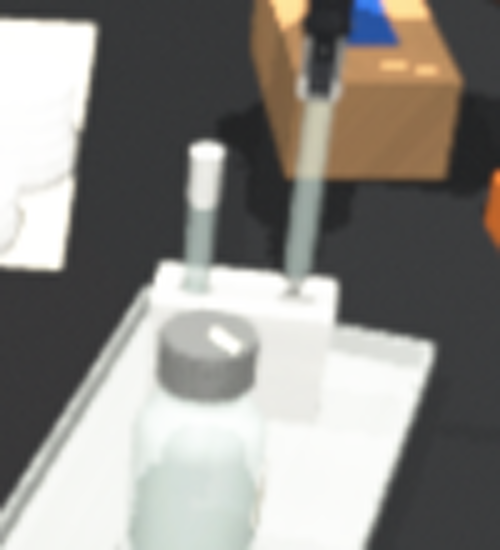

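```bash

python3 -m creep '[{"dp":[-0.4,-0.7,2],"angular":[0,0,0],"fingers":10},{"dp":[-0.4,-0.7,8],"angular":[0,0,0],"fingers":10},{"dp":[-0.4,-0.7,14],"angular":[0,0,0],"fingers":10},{"dp":[-0.4,-0.7,20],"angular":[0,0,0],"fingers":10},{"dp":[-0.4,-0.7,26],"angular":[0,0,0],"fingers":10}]'
python3 - <<'E'
from h import *
cv2.imwrite('pics/w10.png',optics.grab_frame('wrist'));crop('pics/w10.png','pics/w10c.png',220,145,300,225,7)
E
```

```text
clock: 16.25
eef_pos: [496.2, -289.2, 181.3]
tcp_rot: [-3.141, 0.001, -0.0]
contact_force: [-0.0, -0.3, -0.8]
opening: 0.2
```

View pics/w10c.png

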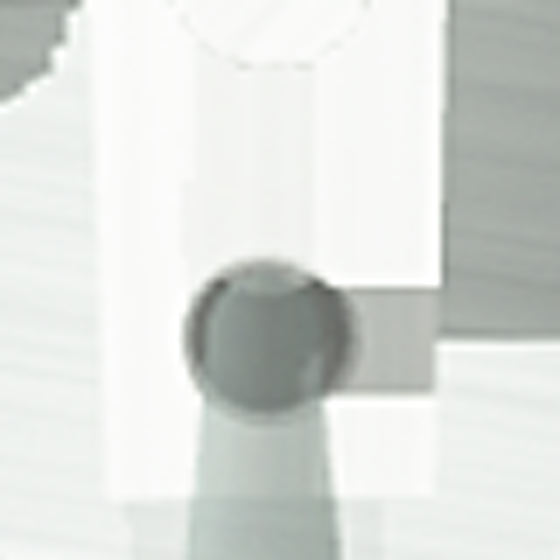

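Centred in the mouth; the foot is entering. Lower further.

```bash

python3 -m creep '[{"dp":[0,0,8],"angular":[0,0,0],"fingers":10},{"dp":[0,0,16],"angular":[0,0,0],"fingers":10},{"dp":[0,0,24],"angular":[0,0,0],"fingers":10},{"dp":[0,0,31],"angular":[0,0,0],"fingers":10},{"dp":[0,0,36],"angular":[0,0,0],"fingers":10}]'
python3 -m creep '[{"dp":[0,0,4],"angular":[0,0,0],"fingers":10},{"dp":[0,0,7],"angular":[0,0,0],"fingers":10},{"dp":[0,0,10],"angular":[0,0,0],"fingers":10},{"dp":[0,0,12],"angular":[0,0,0],"fingers":10},{"dp":[0,0,12],"angular":[0,0,0],"fingers":10}]'
```

```text
clock: 16.72
eef_pos: [496.0, -289.1, 145.0]
tcp_rot: [-3.141, 0.001, -0.0]
contact_force: [-0.2, 0.1, -0.4]
opening: 0.196
clock: 17.13
eef_pos: [496.7, -289.5, 134.3]
tcp_rot: [3.141, -0.0, -0.0]
contact_force: [0.4, 0.1, -0.4]
opening: 0.2
```

```bash

python3 -m creep '[{"dp":[0,0,1],"angular":[0,0,0],"fingers":10},{"dp":[0,0,2],"angular":[0,0,0],"fingers":10},{"dp":[0,0,3],"angular":[0,0,0],"fingers":10},{"dp":[0,0,3.5],"angular":[0,0,0],"fingers":10}]'
```

```text
clock: 17.47
eef_pos: [498.4, -290.3, 133.8]
tcp_rot: [3.14, -0.004, -0.0]
contact_force: [-2.3, 3.0, 26.9]
opening: 0.196
```

```bash

python3 -m creep '[{"dp":[0,0,-2],"angular":[0,0,0],"fingers":18},{"dp":[0,0,-2],"angular":[0,0,0],"fingers":30},{"dp":[0,0,-2],"angular":[0,0,0],"fingers":36},{"dp":[0,0,-2],"angular":[0,0,0],"fingers":40},{"dp":[0,0,-2],"angular":[0,0,0],"fingers":40}]'
python3 -m creep '[{"dp":[0,0,-15],"angular":[0,0,0],"fingers":40},{"dp":[0,0,-40],"angular":[0,0,0],"fingers":40},{"dp":[0,0,-70],"angular":[0,0,0],"fingers":40},{"dp":[0,0,-90],"angular":[0,0,0],"fingers":60},{"dp":[0,0,-100],"angular":[0,0,0],"fingers":85}]'
python3 - <<'E'
from h import *
im=optics.grab_frame('side');cv2.imwrite('pics/x.png',im)
crop('pics/x.png','pics/s11.png',245,100,355,220,5)
print(proj(cam('side'),[[556.7,-290.5,167],[497.2,-290.5,167]]))
E
```

```text
clock: 17.88
eef_pos: [496.2, -289.2, 132.4]
tcp_rot: [-3.141, 0.0, -0.0]
contact_force: [-0.1, 1.0, 0.3]
opening: 0.47
clock: 18.3
eef_pos: [497.4, -289.9, 235.4]
tcp_rot: [3.14, -0.003, -0.0]
contact_force: [0.1, -0.8, -0.4]
opening: 0.74
[[295.9421538  119.46815205]
 [317.05244882 121.49539565]]
```

View pics/s11.png

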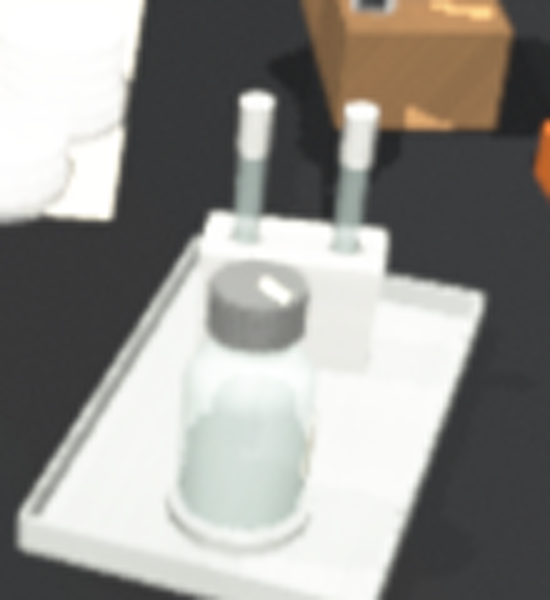

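```bash

python3 -m creep '[{"dp":[5,-20,0],"angular":[0,0,-0.1],"fingers":85},{"dp":[13,-55,0],"angular":[0,0,-0.2],"fingers":85},{"dp":[22,-95,0],"angular":[0,0,-0.3],"fingers":85},{"dp":[31,-133,0],"angular":[0,0,-0.4],"fingers":85},{"dp":[39,-165,0],"angular":[0,0,-0.5],"fingers":85}]'
python3 -m creep '[{"dp":[0,0,0],"angular":[0,0,-0.12],"fingers":85},{"dp":[0,0,0],"angular":[0,0,-0.24],"fingers":85},{"dp":[0,0,0],"angular":[0,0,-0.36],"fingers":85},{"dp":[0,0,0],"angular":[0,0,-0.48],"fingers":85},{"dp":[0,0,0],"angular":[0,0,-0.6],"fingers":85}]'
python3 -m creep '[{"dp":[0,0,0],"angular":[0,0,-0.12],"fingers":85},{"dp":[0,0,0],"angular":[0,0,-0.24],"fingers":85},{"dp":[0,0,0],"angular":[0,0,-0.36],"fingers":85},{"dp":[0,0,0],"angular":[0,0,-0.48],"fingers":85},{"dp":[0,0,0],"angular":[0,0,-0.6],"fingers":85}]'
python3 -m creep '[{"dp":[0,0,0],"angular":[0,0,0],"fingers":85},{"dp":[0,0,0],"angular":[0,0,0],"fingers":85},{"dp":[0,0,0],"angular":[0,0,0],"fingers":85},{"dp":[0,0,0],"angular":[0,0,0],"fingers":85}]'
python3 - <<'E'
from h import *
s=r.sense();print(s['eef_pos'],s['tcp_rot'],s['qpos'])
C=cam('wrist',s);im=optics.grab_frame('wrist');cv2.imwrite('pics/w12.png',im)
print(proj(C,[[535.7,-124.5,151]]))
E
```

```text
clock: 18.77
eef_pos: [534.8, -122.1, 231.2]
tcp_rot: [-3.14, 0.001, 0.504]
contact_force: [0.2, 0.5, 0.1]
opening: 0.998
clock: 19.18
eef_pos: [534.7, -124.0, 231.1]
tcp_rot: [-3.139, 0.001, 1.106]
contact_force: [-0.3, 1.1, 0.7]
opening: 0.996
clock: 19.6
eef_pos: [534.7, -124.2, 231.1]
tcp_rot: [-3.139, -0.001, 1.706]
contact_force: [0.4, 0.4, -0.2]
opening: 0.997
clock: 19.93
eef_pos: [535.3, -124.3, 232.3]
tcp_rot: [-3.141, -0.0, 1.697]
contact_force: [-0.4, -0.2, 0.6]
opening: 0.993
[ 535.27658281 -124.3354364   232.31945217] [-3.14098824e+00 -2.22338436e-04  1.69693545e+00] [-2.30962992e-01  2.35409971e-01  1.79430535e+00 -3.30943781e-06
  1.11252134e+00 -3.57100716e-01]
[[258.10850787 199.10240406]]
```

View pics/w12.png

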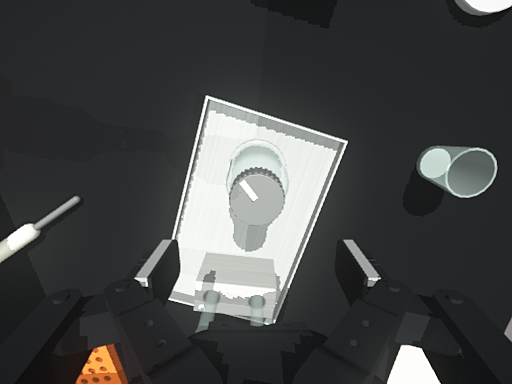

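```bash

python3 -m creep '[{"dp":[0,0,15],"angular":[0,0,0],"fingers":85},{"dp":[0,0,45],"angular":[0,0,0],"fingers":85},{"dp":[0,0,75],"angular":[0,0,0],"fingers":85},{"dp":[0,0,100],"angular":[0,0,0],"fingers":85},{"dp":[0,0,115],"angular":[0,0,0],"fingers":85}]'
python3 -m creep '[{"dp":[0,0,0],"angular":[0,0,0],"fingers":85},{"dp":[0,0,0],"angular":[0,0,0],"fingers":85},{"dp":[0,0,0],"angular":[0,0,0],"fingers":85},{"dp":[0,0,0],"angular":[0,0,0],"fingers":70},{"dp":[0,0,0],"angular":[0,0,0],"fingers":65}]'
python3 -m creep '[{"dp":[0,0,0],"angular":[0,0,0],"fingers":60},{"dp":[0,0,0],"angular":[0,0,0],"fingers":50},{"dp":[0,0,0],"angular":[0,0,0],"fingers":42},{"dp":[0,0,0],"angular":[0,0,0],"fingers":40},{"dp":[0,0,0],"angular":[0,0,0],"fingers":40}]' 60
python3 - <<'E'
from h import *
s=r.sense();print(s['eef_pos'],s['tcp_rot'],s['qpos'],s['wrist_torque'],s['contact_force'])
cv2.imwrite('pics/x.png',optics.grab_frame('side'));crop('pics/x.png','pics/s13.png',240,110,350,220,5)
cv2.imwrite('pics/w13.png',optics.grab_frame('wrist'))
E
```

```text
clock: 20.4
eef_pos: [534.0, -124.0, 115.1]
tcp_rot: [-3.139, -0.001, 1.698]
contact_force: [0.2, -0.1, 0.6]
opening: 0.997
clock: 20.82
eef_pos: [536.4, -124.6, 119.1]
tcp_rot: [3.139, 0.001, 1.7]
contact_force: [-0.3, 0.3, -0.0]
opening: 0.768
clock: 21.23
eef_pos: [534.8, -124.6, 118.6]
tcp_rot: [-3.141, 0.0, 1.7]
contact_force: [-5.6, -0.4, 9.5]
opening: 0.572
[ 534.83057048 -124.56246474  118.5942219 ] [-3.14051118e+00  1.76692661e-04  1.69995904e+00] [-2.31212041e-01  3.73727549e-01  1.89241381e+00 -7.11434671e-04
  8.76401117e-01 -3.59919142e-01] [-0.10606641  0.85982451  0.01849099] [-5.63669673 -0.41340178  9.48905402]
```

View pics/s13.png

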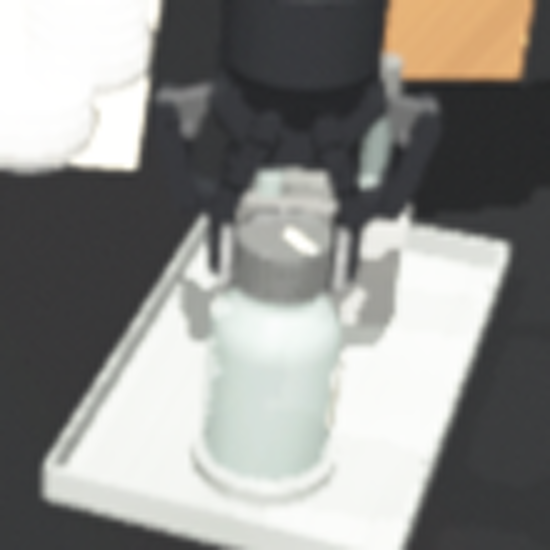

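View pics/w13.png

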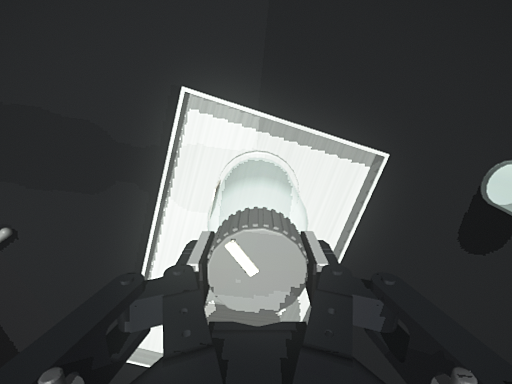

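```bash

python3 -m creep '[{"dp":[0,0,0.1],"angular":[0,0,0.1],"fingers":40},{"dp":[0,0,0.2],"angular":[0,0,0.2],"fingers":40},{"dp":[0,0,0.25],"angular":[0,0,0.3],"fingers":40},{"dp":[0,0,0.3],"angular":[0,0,0.4],"fingers":40},{"dp":[0,0,0.4],"angular":[0,0,0.5],"fingers":40}]'
python3 -c "
from h import *
s=r.sense();print(s['wrist_torque'],s['tcp_rot'])"
python3 -m creep '[{"dp":[0,0,0.1],"angular":[0,0,0.1],"fingers":40},{"dp":[0,0,0.2],"angular":[0,0,0.2],"fingers":40},{"dp":[0,0,0.25],"angular":[0,0,0.3],"fingers":40},{"dp":[0,0,0.3],"angular":[0,0,0.4],"fingers":40},{"dp":[0,0,0.4],"angular":[0,0,0.5],"fingers":40}]'
python3 -c "
from h import *
s=r.sense();print(s['wrist_torque'],s['tcp_rot'])"
python3 -m creep '[{"dp":[0,0,0.1],"angular":[0,0,0.1],"fingers":40},{"dp":[0,0,0.2],"angular":[0,0,0.2],"fingers":40},{"dp":[0,0,0.25],"angular":[0,0,0.3],"fingers":40},{"dp":[0,0,0.3],"angular":[0,0,0.4],"fingers":40},{"dp":[0,0,0.4],"angular":[0,0,0.5],"fingers":40}]'
python3 - <<'E'
from h import *
s=r.sense();print(s['wrist_torque'],s['tcp_rot'])
cv2.imwrite('pics/w14.png',optics.grab_frame('wrist'))
cv2.imwrite('pics/x.png',optics.grab_frame('side'));crop('pics/x.png','pics/s14.png',240,110,350,220,5)
E
```

```text
clock: 21.75
eef_pos: [535.0, -124.6, 118.2]
tcp_rot: [-3.141, 0.001, 1.195]
contact_force: [-4.7, -1.6, 9.0]
opening: 0.567
[-0.14791828  0.81468469  0.14797343] [-3.14108878e+00  6.12352674e-04  1.19514461e+00]
clock: 22.17
eef_pos: [535.1, -124.6, 117.8]
tcp_rot: [3.142, 0.001, 0.695]
contact_force: [-4.3, 0.4, 9.1]
opening: 0.568
[-0.13902511  0.79979256  0.10312591] [3.14154693e+00 7.26815080e-04 6.95180077e-01]
clock: 22.58
eef_pos: [535.1, -124.7, 117.5]
tcp_rot: [3.141, 0.0, 0.195]
contact_force: [-4.1, -2.8, 9.3]
opening: 0.569
[-0.24118191  0.77352325  0.1057677 ] [3.14099618e+00 4.80053881e-04 1.95239325e-01]
```

View pics/w14.png

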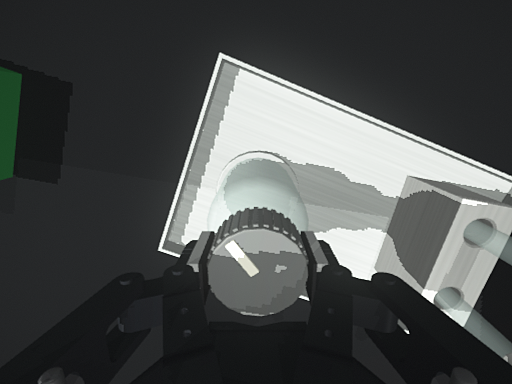

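View pics/s14.png

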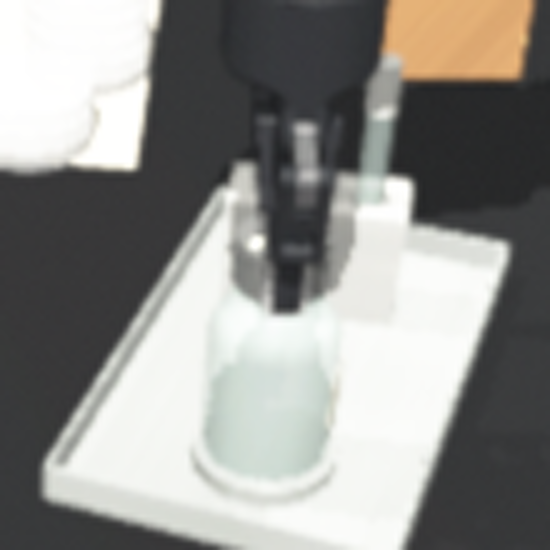

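```bash

python3 -m creep '[{"dp":[0,0,0.1],"angular":[0,0,0.1],"fingers":40},{"dp":[0,0,0.2],"angular":[0,0,0.2],"fingers":40},{"dp":[0,0,0.25],"angular":[0,0,0.3],"fingers":40},{"dp":[0,0,0.3],"angular":[0,0,0.4],"fingers":40},{"dp":[0,0,0.4],"angular":[0,0,0.5],"fingers":40}]'
python3 -c "
from h import *
s=r.sense();print(s['wrist_torque'],s['tcp_rot'])"
python3 -m creep '[{"dp":[0,0,0.1],"angular":[0,0,0.07],"fingers":40},{"dp":[0,0,0.1],"angular":[0,0,0.14],"fingers":40},{"dp":[0,0,0.2],"angular":[0,0,0.21],"fingers":40}]'
python3 -c "
from h import *
s=r.sense();print(s['wrist_torque'],s['tcp_rot'])"
```

```text
clock: 23.1
eef_pos: [535.2, -124.9, 117.1]
tcp_rot: [3.141, 0.0, -0.305]
contact_force: [-5.0, -2.6, 9.1]
opening: 0.573
[-0.44073995  0.75572757  0.11618752] [ 3.14060654e+00  1.60493167e-05 -3.04671792e-01]
clock: 23.35
eef_pos: [535.1, -124.9, 116.9]
tcp_rot: [3.141, -0.0, -0.513]
contact_force: [-4.6, -2.9, 9.5]
opening: 0.571
[-0.48091999  0.78904898  0.13809138] [ 3.14056088e+00 -1.89440889e-04 -5.13244071e-01]
```

```bash

python3 -m creep '[{"dp":[0,0,0],"angular":[0,0,0.05],"fingers":40},{"dp":[0,0,0.1],"angular":[0,0,0.1],"fingers":40}]'
python3 -c "
from h import *
s=r.sense();print(s['wrist_torque'],s['tcp_rot'])"
python3 -m creep '[{"dp":[0,0,0],"angular":[0,0,0.05],"fingers":40},{"dp":[0,0,0.1],"angular":[0,0,0.1],"fingers":40}]'
python3 -c "
from h import *
s=r.sense();print(s['wrist_torque'],s['tcp_rot'])"
```

```text
clock: 23.52
eef_pos: [535.1, -125.0, 116.8]
tcp_rot: [3.141, -0.0, -0.612]
contact_force: [-5.2, -2.9, 9.4]
opening: 0.568
[-0.42381861  0.81895136  0.09972965] [ 3.14056855e+00 -2.55202430e-04 -6.12385317e-01]
clock: 23.68
eef_pos: [535.1, -125.0, 116.7]
tcp_rot: [3.141, -0.0, -0.712]
contact_force: [-5.6, -2.7, 9.7]
opening: 0.568
[-0.48569221  0.79557895  0.12130791] [ 3.14051084e+00 -3.73650064e-04 -7.12223868e-01]
```

```bash

python3 -m creep '[{"dp":[0,0,0],"angular":[0,0,0.05],"fingers":40},{"dp":[0,0,0.1],"angular":[0,0,0.1],"fingers":40}]'
python3 -c "
from h import *
s=r.sense();print(s['wrist_torque'],s['tcp_rot'])"
python3 -m creep '[{"dp":[0,0,0],"angular":[0,0,0.05],"fingers":40},{"dp":[0,0,0.1],"angular":[0,0,0.1],"fingers":40}]'
python3 -c "
from h import *
s=r.sense();print(s['wrist_torque'],s['tcp_rot'])"
python3 - <<'E'
from h import *
cv2.imwrite('pics/w15.png',optics.grab_frame('wrist'))
E
```

```text
clock: 23.85
eef_pos: [535.3, -125.2, 116.7]
tcp_rot: [3.14, -0.001, -0.809]
contact_force: [6.1, -16.9, 7.6]
opening: 0.57
[-2.83614162 -1.0375911   1.87862594] [ 3.14008565e+00 -1.47836313e-03 -8.09152480e-01]
clock: 24.02
eef_pos: [535.5, -125.6, 116.6]
tcp_rot: [3.14, -0.003, -0.908]
contact_force: [3.5, -16.5, 7.9]
opening: 0.571
[-2.94793527 -0.72907334  2.02344706] [ 3.14004803e+00 -2.62522130e-03 -9.08410351e-01]
```

View pics/w15.png

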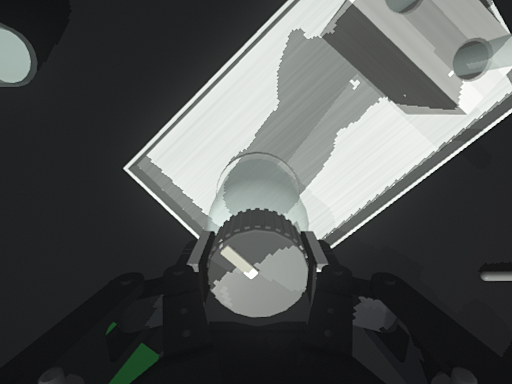

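```bash

python3 -m creep '[{"dp":[0,0,0],"angular":[0,0,0],"fingers":40},{"dp":[0,0,0],"angular":[0,0,0],"fingers":40},{"dp":[0,0,0],"angular":[0,0,0],"fingers":40},{"dp":[0,0,0],"angular":[0,0,0],"fingers":40},{"dp":[0,0,0],"angular":[0,0,0],"fingers":40}]'
python3 - <<'E'
from h import *
s=r.sense();print(s['wrist_torque'],s['tcp_rot'],s['eef_pos'])
im=optics.grab_frame('wrist');cv2.imwrite('pics/w16.png',im);crop('pics/w16.png','pics/w16c.png',195,195,320,325,5)
im=optics.grab_frame('top');cv2.imwrite('pics/t16.png',im);crop('pics/t16.png','pics/t16c.png',260,195,430,315,4)
E
```

```text
clock: 24.48
eef_pos: [535.8, -126.0, 116.6]
tcp_rot: [3.14, -0.003, -0.906]
contact_force: [-1.9, -7.8, 7.2]
opening: 0.569
[-1.30350851  0.55462086  1.4469454 ] [ 3.14021918 -0.00323308 -0.90643977] [ 535.80550595 -125.98146469  116.64096917]
```

View pics/w16c.png

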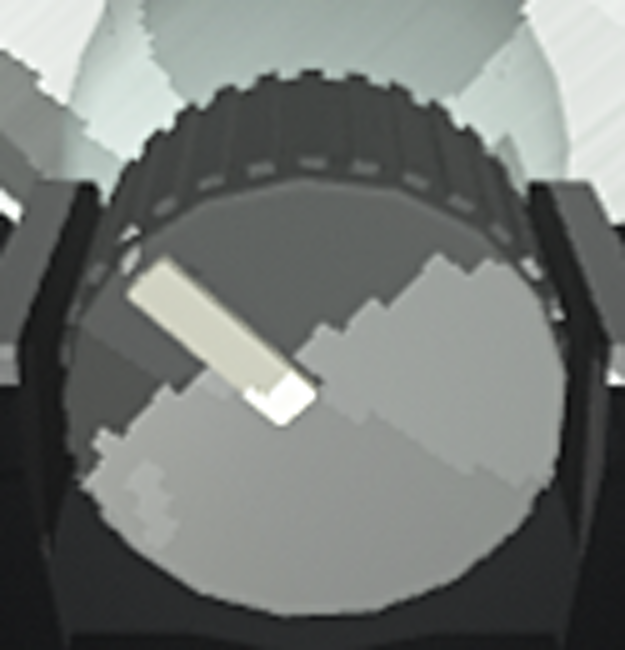

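View pics/t16c.png

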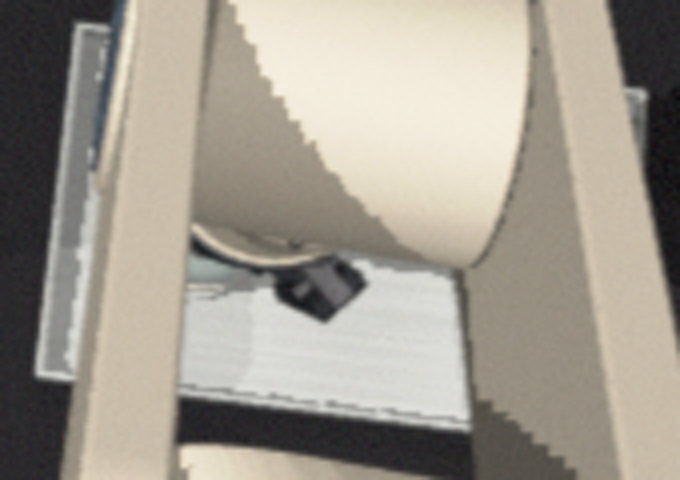

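```bash
cat >> h.py <<'E'
def ridge(C,a,b,z):
    d=onz(C,b,z)-onz(C,a,z);return np.arctan2(d[1],d[0]),np.linalg.norm(d),onz(C,a,z)
E
python3 - <<'E'
from h import *
s=r.sense();C=cam('wrist',s)
u=lambda x,y:((x+.5)/5-.5+195,(y+.5)/5-.5+195)
print(ridge(C,u(283,400),u(148,278),150))
# before slip (w14): from w12 & w14 full-frame
C14=cam('wrist',dict(s,eef_pos=np.array([535.1,-124.7,117.5]),tcp_rot=np.array([3.141,0,.195])))
print(ridge(C14,(253,273),(231,243),151))
C12=cam('wrist',dict(s,eef_pos=np.array([535.3,-124.3,232.3]),tcp_rot=np.array([3.141,0,1.697])))
print(ridge(C12,(255,199),(242,182),152))
E
```

```text
(np.float64(-0.14262333264972424), np.float64(17.860643287408315), array([ 537.59288505, -125.00870536,  150.        ]))
(np.float64(0.7604717771380618), np.float64(18.585997694507363), array([ 536.25210566, -123.3108506 ,  151.        ]))
(np.float64(2.3245069258594415), np.float64(19.070478772872796), array([ 533.99791113, -123.40717578,  152.        ]))
```

```bash

python3 -m creep '[{"dp":[0,0,0],"angular":[0,0,-0.1],"fingers":40},{"dp":[0,0,-0.1],"angular":[0,0,-0.2],"fingers":40},{"dp":[0,0,-0.2],"angular":[0,0,-0.3],"fingers":40},{"dp":[0,0,-0.3],"angular":[0,0,-0.4],"fingers":40},{"dp":[0,0,-0.4],"angular":[0,0,-0.5],"fingers":40}]'
python3 -m creep '[{"dp":[0,0,-0.1],"angular":[0,0,-0.1],"fingers":40},{"dp":[0,0,-0.2],"angular":[0,0,-0.2],"fingers":40},{"dp":[0,0,-0.25],"angular":[0,0,-0.3],"fingers":40},{"dp":[0,0,-0.3],"angular":[0,0,-0.4],"fingers":40},{"dp":[0,0,-0.4],"angular":[0,0,-0.5],"fingers":40}]'
python3 -m creep '[{"dp":[0,0,-0.1],"angular":[0,0,-0.12],"fingers":40},{"dp":[0,0,-0.2],"angular":[0,0,-0.24],"fingers":40},{"dp":[0,0,-0.25],"angular":[0,0,-0.36],"fingers":40},{"dp":[0,0,-0.3],"angular":[0,0,-0.48],"fingers":40},{"dp":[0,0,-0.4],"angular":[0,0,-0.57],"fingers":40}]'
python3 -m creep '[{"dp":[0,0,0],"angular":[0,0,0],"fingers":40},{"dp":[0,0,0],"angular":[0,0,0],"fingers":40},{"dp":[0,0,0],"angular":[0,0,0],"fingers":40},{"dp":[0,0,0],"angular":[0,0,0],"fingers":40},{"dp":[0,0,0],"angular":[0,0,0],"fingers":40}]'
python3 - <<'E'
from h import *
s=r.sense();print(s['wrist_torque'],s['tcp_rot'],s['eef_pos'])
np.save('st17.npy',np.r_[s['eef_pos'],s['tcp_rot']])
im=optics.grab_frame('wrist');cv2.imwrite('pics/w17.png',im);crop('pics/w17.png','pics/w17c.png',195,195,320,325,5)
cv2.imwrite('pics/side17.png',optics.grab_frame('side'))
E
```

```text
clock: 25.0
eef_pos: [536.3, -125.4, 117.1]
tcp_rot: [3.141, -0.003, -0.405]
contact_force: [-0.5, -4.8, 6.0]
opening: 0.57
clock: 25.42
eef_pos: [536.5, -124.7, 117.5]
tcp_rot: [3.141, -0.002, 0.094]
contact_force: [0.0, 0.6, 6.9]
opening: 0.569
clock: 25.83
eef_pos: [536.1, -123.9, 117.9]
tcp_rot: [3.141, -0.002, 0.665]
contact_force: [-1.6, 4.7, 8.3]
opening: 0.569
clock: 26.25
eef_pos: [536.1, -123.9, 117.8]
tcp_rot: [3.141, -0.001, 0.66]
contact_force: [-1.2, 3.6, 7.6]
opening: 0.569
[0.61481471 0.16505926 0.08000716] [ 3.14114652e+00 -1.47797207e-03  6.59625885e-01] [ 536.07735353 -123.90598816  117.84360358]
```

View pics/w17c.png

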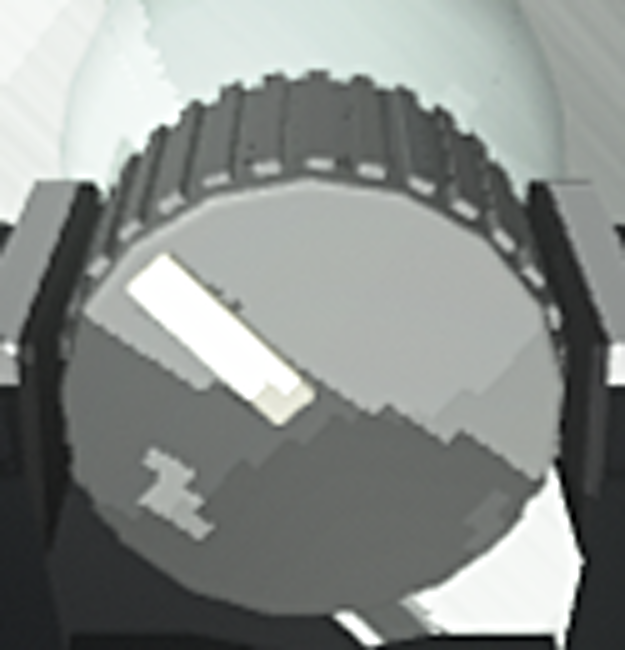

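View pics/side17.png

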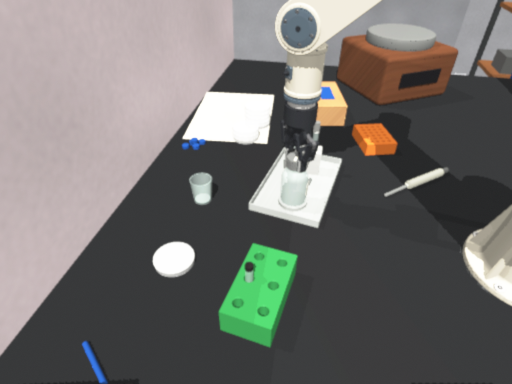

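```bash
python3 - <<'E'
from h import *
crop('pics/side17.png','pics/s17c.png',250,100,350,200,5)
st=np.load('st17.npy');C=cam('wrist',dict(eef_pos=st[:3],tcp_rot=st[3:]))
u=lambda x,y:((x+.5)/5-.5+195,(y+.5)/5-.5+195)
print(ridge(C,u(281,402),u(148,277),151))
E
```

```text
(np.float64(1.4025815403621062), np.float64(17.98789064824257), array([ 533.6057759 , -122.26260779,  151.        ]))
```

View pics/s17c.png

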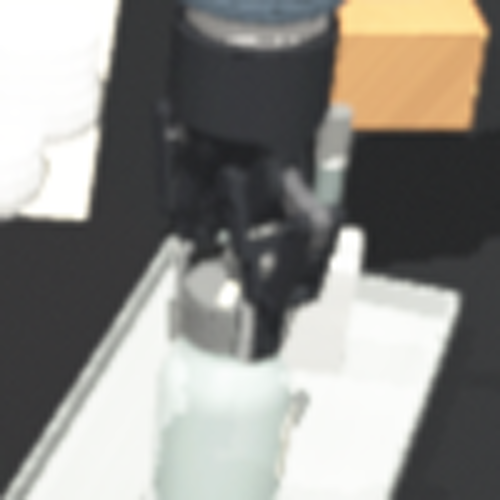

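```bash
python3 -c "
from rig import r
print(r.sign_off())"
```

```text
the job is handed in; nothing more can be done
None
```

I moved both capped tubes from the bench rack into the holder's wells, screwed the bottle cap down to its stop, backed it off a quarter turn, and handed the job in at about 26.3 s with the cap still gripped.

- **Tubes:** I lowered each one until it touched the well floor (10 N and 27 N) and let it go. A side view after the second release had both upright, with the tops within about 1 px of where fully seated tubes should be.
- **Cap, screwing down:** The cap bottomed out after about 2.45 rad clockwise. The torque jumped from 0.1 to 2 N m and the fingers slipped slightly on the cap. I held it there for more than 0.4 s.
- **Cap, backing off:** The tool turned back 1.566 rad. The ridge on the cap, measured in the wrist camera, moved about 1.545 rad, so it agrees with the 1.57 target. The grip is commanded at 60 N and the fingers are 49 mm apart on the cap.
- **Vial, beaker and dish:** They look untouched in the final side view; I did not measure their positions.
- **Not confirmed at the end:** In the final side view the gripper hid one tube, so I did not see that one again after backing off. I last saw both tubes standing earlier in the cap work.

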